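# Close the polishing bowl: key the lid in, fold the guard down

## Task

Close up the blue polishing bowl. Set the orange lid on its mouth and turn it against the seat until its hidden lugs drop into their slots and it lies flush, then let go and fold the yellow guard down over it until it is level on its rests; if the guard hangs over the bowl at first, swing it back out of the way. Keep the lid upright and leave the other things on the bench where they are.

Things in the scene. Friction and masses are not known exactly. Their poses are not given: they have to be found in the camera images.
- machine: fixed polishing machine: grey base plate 200 (x) x 250 (y) x 18 mm, upright blue bowl 132 mm dia in its middle, two dark hinge posts (x +-72, y +112 mm, 164 tall), two thin rest posts (x +-58, y -82 mm, 150 tall). Origin: on the bench under the bowl's axis; z up. Its place and yaw vary
- mouth (a point): centre of the bowl's mouth, level with its flat dark seat face, 100 mm above the bench. The face has an eight-sided bore 60 mm across and four radial slots 16 mm wide, a quarter turn apart, from the bore to beyond 45 mm from the axis. The seat ring is turned by an unknown amount: this frame is the machine's and does NOT tell the slots' direction
- lid_mid (a point): centre of the loose lid, half-way up: 34.5 mm above its underside (69 mm tall, about 0.25 kg); z up, x along its grip. Riding on its lugs on the seat face, spigot in the bore, this point is 22.5 mm above the mouth; with the lugs in the slots (within about 3 degrees, never more than 90 degrees away) it drops 10 mm, to 12.5 mm. It does not latch: its weight holds it
- guard (a joint): angle of the yellow guard: 0 = level over the bowl on its rests (a stop), 1.57 = upright, 2.0 = leaning back (a stop). Stiff friction hinge (about 0.35 N m): it stays where it is left. It starts anywhere from 0.8 to 1.9; below about 1.5 it is in the way over the bowl
- guard_hinge (a point): middle of the guard's hinge line, 112 mm to the machine's +y side of the bowl's axis, 155 mm above the bench, along the machine's x. The frame turns with the guard, a flat yellow panel 126 mm wide (along the hinge), 6 mm thick, reaching 188 mm from the hinge along its own -y; level, its underside clears the seated lid's grip by 5 mm
- guard_edge (a point): middle of the guard's free edge, 188 mm from the hinge line
- jar: amber glass jar with a white cap, upright, 72 dia x 105 tall; origin: centre of its underside; bystander
- cup: white ceramic cup, upright, 84 dia x 60 tall; origin: centre of its underside; bystander
- bottle: green plastic bottle, upright, 64 dia x 190 tall; origin: centre of its underside; bystander
- can: blue can, upright, 66 dia x 150 tall; origin: centre of its underside; bystander
- block: cork sanding block 110 x 65 x 40 tall, lying flat; origin: centre of its underside, x along its length; bystander
- screwdriver: blue-handled screwdriver 200 long lying on the bench along its x axis, under 40 tall; bystander
- mallet: hammer 250 long lying on the bench along its x axis, under 60 tall; bystander
- lid: the same lid; origin: centre of the spigot's underside
- lid_flange (a point): centre of the underside of the lid's orange flange (100 mm dia, 8 mm thick), 22 mm above the lid's underside. Below it: a grey spigot 56 mm dia, 22 mm long, tapered at its end (the lid stands on it), and four lugs hidden under the flange, 11 mm wide and 10 mm deep, reaching out to 41 mm from the axis along the lid's +-x and +-y
- lid_grip (a point): on the lid's black upright bar grip, which stands on the flange: 90 mm long (lid's x) x 16 mm wide (lid's y) x 39 mm tall. This point is on the lid's axis, 14 mm below the bar's top and 25 mm above the flange's top face
Things that resemble listed ones, but are neither listed nor needed, are in the scene too. Of the things that look like the lid, take the one that is nearest to the robot's base at the start.

How it is judged:
By the outcome, as a careful person would: the job done as asked, in the order asked, and still so for the second after the job is handed in, with the robot touching nothing.
It also fails if it takes over 72 s, if anything falls off the work surface, if the arm or the gripper's body presses on something with over 40 N, if the wrist force passes 120 N, or if a joint passes its speed limit or range.

## Robot

A 6-joint arm with a two-finger parallel gripper is mounted at the origin on the work surface. World frame = base frame: x ahead of the robot, y to its left, z up, the work surface at z = 0. Lengths are in m, angles in rad, forces in N, time in s.
With the tool pointing down it reaches from about 0.275 to 0.825 m from the base axis. Payload 4.9 kg.
Tool frame: the origin (TCP) lies at the very end of the fingers, on their centre line; the grasp point (between the pads) lies 19 mm behind it; z points along the fingers, y is the line along which they close (so a half turn about z gives the same grasp; the last joint's range is limited). The gripper opens to 85 mm and grips with 20 to 120 N. Pads are 22 mm wide; open, the fingers measure 114 mm over their backs; the gripper's body (76 mm by 85 mm) begins 54 mm behind the grasp point. The pads swing forward as they close: fully open they stand 13 mm farther back than shut.
Start: joints at [-1.328, 0.326, -0.193, 1.052, 0, 1.437], TCP at [0.202, -0.511, 0.231] pointing down, gripper open.
Joint ranges: [-2.65, 2.65], [-0.97, 1.79], [-1.3, 1.35], [-1.93, 2.1], [-1.47, 1.37], [-3.14, 3.14]. Speed limits (rad/s): [2.57, 2.57, 3.14, 3.14, 3.14, 3.14].

## Interface

Orientations are given as [roll, pitch, yaw] about the fixed x, y, z axes, in that order (R = Rz(yaw) Ry(pitch) Rx(roll)).
In Python, from rig import env gives the robot as it stands. The module is installed in compiled form; this text tells all that it offers. Calls block until the motion is done:
- env.move_pose(position, orientation): joint-space move of the TCP to a pose.
- env.servo_line(position, frame=None, feed=0.15): straight line of the TCP; frame=None keeps the orientation; feed is the mean speed in m/s.
- env.goto_joints(angles): joint-space move.
- env.open_gripper() and env.clamp(): open the fingers fully, or close them until they stop; the grip force is fixed at half the most.
- env.sleep(seconds).
- env.ik(position, orientation): joint angles nearest the present ones, or None.
- env.observe(): the state.
- env.read_camera(name): name is "side" or "top" or "wrist"; returns the picture (480x640x3 uint8, red, green, blue); there is no depth.
- env.camera_info(name): a dict with "fx", "fy", "cx", "cy" (pixels), "xyz" and "attitude" of the camera in the world. Camera axes: x right, y up, looking along -z (the intrinsics and any distortion apply to the point x, -y, -z); pixel columns grow to the right and rows downward; lengths in m; the calibration is good to about 2 mm. A picture is of the moment at which its call begins: read the wrist's pose just before it. camera_info takes no time and is no camera call; for the wrist camera it gives the pose at the moment of the call.
A pose or a line that the arm cannot do raises env.MotionError and nothing moves.
- env.sign_off(): hands the job in; it is judged then, once.
Trained networks look in the newest picture that a camera, given by its name, has taken for a name from the list of things; names that differ only in an ending like _2 or _b are one class to them, and where a whole thing is asked for, a point or a joint stands for the part that bears it (a point fixed in the world has none). Each returns a list of dicts, best first, with "confidence" (0 to 1); they miss things now and then, are a little off and sometimes report something else, mostly with a low value. They report only what shows in the picture. A call takes as long as a camera call. They do not tell look-alikes from the thing itself.
- env.find_in(query, camera): "rect" ([left, top, right, bottom] in pixels, round what is visible of it).
- env.place_of(query, camera): "position" ([column, row] in pixels: a listed point, or the origin of a listed thing).
The state is a dict: "time": time; "joint_positions": joint angles; "joint_vel": joint speeds; "joint_torque": joint torques, N m; "position": TCP position; "tcp_rot": TCP orientation; "wrist_force": force on the tool from outside, world axes, zero at the start; "moment": the same for the moment, N m; "grip_width": opening from 0.0 (shut) to 1.0 (fully open); "grasp_force": force on a finger pad.
Only numpy, scipy, OpenCV 4.12 (cv2) and the standard library are available. Lean on these libraries where they do the work, as an engineer would, in place of code of your own. Each camera call takes 0.05 s, during which the arm holds its last target. There are 200 camera calls.

## Working session

There is one attempt and no reset: what is moved stays moved. The work goes in short steps, each a Python script; the robot and the scene stay as the last script left them, time stands still between calls to the robot, and variables do not carry over. Pictures are saved under pics/ and viewed, at most 10 in all, crops included, and the job is handed in when it is done.

```bash
mkdir -p pics
cat > h.py <<'E'
from rig import env
import numpy as np, cv2
from scipy.spatial.transform import Rotation as R
def ray(ci,px):
    k=np.array([(px[0]-ci['cx'])/ci['fx'],-(px[1]-ci['cy'])/ci['fy'],-1.0])
    a=np.array(ci['attitude']); M=a if a.shape==(3,3) else R.from_euler('xyz',a).as_matrix()
    return np.array(ci['xyz']),M@k
def atz(ci,px,z):
    o,d=ray(ci,px); return o+d*(z-o[2])/d[2]
def proj(ci,p):
    a=np.array(ci['attitude']); M=a if a.shape==(3,3) else R.from_euler('xyz',a).as_matrix()
    c=M.T@(np.array(p)-np.array(ci['xyz'])); return np.array([ci['cx']+ci['fx']*c[0]/-c[2],ci['cy']+ci['fy']*c[1]/c[2]])
def save(cam,name,crop=None,scale=1):
    im=env.read_camera(cam)[:,:,::-1]
    if crop: im=im[crop[1]:crop[3],crop[0]:crop[2]]
    cv2.imwrite('pics/'+name,cv2.resize(np.ascontiguousarray(im),None,fx=scale,fy=scale))
E
python3 - <<'E'
from h import *
for c in ['top','side','wrist']: print(c,env.camera_info(c))
save('top','top1.png');save('side','side1.png')
for c in ['top','side']:
  print(c)
  for q in ['machine','mouth','lid','lid_mid','lid_grip','guard_hinge','guard_edge']:
    print(q,[(np.round(d['position']).tolist(),round(d['confidence'],2)) for d in env.place_of(q,c)][:5])
print(env.observe())
E
```

```text
top {'fx': 535.2396604812428, 'fy': 535.2396604812428, 'cx': 320.5211202776464, 'cy': 241.0934744165636, 'xyz': array([ 0.42357437, -0.05678629,  1.59638621]), 'attitude': array([ 6.78581892e-02,  8.78291020e-04, -1.56506725e+00])}
side {'fx': 573.8768528209936, 'fy': 573.8768528209936, 'cx': 318.5537664601808, 'cy': 246.57716421224902, 'xyz': array([-0.08924853,  0.78496787,  0.91102861]), 'attitude': array([ 0.92745993, -0.01400916, -2.5112289 ])}
wrist {'fx': 373.0278863214434, 'fy': 373.0278863214434, 'cx': 314.7485055428907, 'cy': 240.45234545759882, 'xyz': array([ 0.27628554, -0.48143598,  0.37249736]), 'attitude': array([-3.13542003e-01,  6.84925273e-04, -1.19475981e+00])}
top
machine [([273.0, 242.0], 0.78)]
mouth [([268.0, 238.0], 0.62)]
lid [([467.0, 186.0], 0.76), ([415.0, 262.0], 0.62)]
lid_mid [([473.0, 183.0], 0.81), ([420.0, 264.0], 0.79), ([375.0, 215.0], 0.64)]
lid_grip [([472.0, 184.0], 0.92), ([418.0, 263.0], 0.66)]
guard_hinge [([226.0, 239.0], 0.86)]
guard_edge [([188.0, 230.0], 0.64)]
side
machine [([274.0, 322.0], 0.9)]
mouth [([275.0, 290.0], 0.71), ([198.0, 2
[... 291 characters left out ...]
, 0.42)]
{'time': 0.8, 'joint_positions': array([-1.32820105e+00,  3.26132507e-01, -1.92577443e-01,  1.05199860e+00,
       -1.41386245e-05,  1.43659553e+00]), 'joint_vel': array([ 0.00135992, -0.00181616, -0.00022051, -0.00043231, -0.00043643,
        0.00102463]), 'joint_torque': array([ 2.01292223e-04, -4.43278992e+01,  2.62742221e+01,  9.10168928e-04,
       -7.84969325e-05, -3.68646980e-06]), 'position': array([ 0.20238326, -0.51144758,  0.23132621]), 'tcp_rot': array([3.14150756e+00, 2.57561473e-05, 3.76796079e-01]), 'wrist_force': array([-0.12884646, -0.63612894,  0.97725027]), 'moment': array([0.03207452, 0.03348675, 0.0425776 ]), 'grasp_force': 0.0, 'grip_width': 0.9957994416321773}
```

View pics/top1.png

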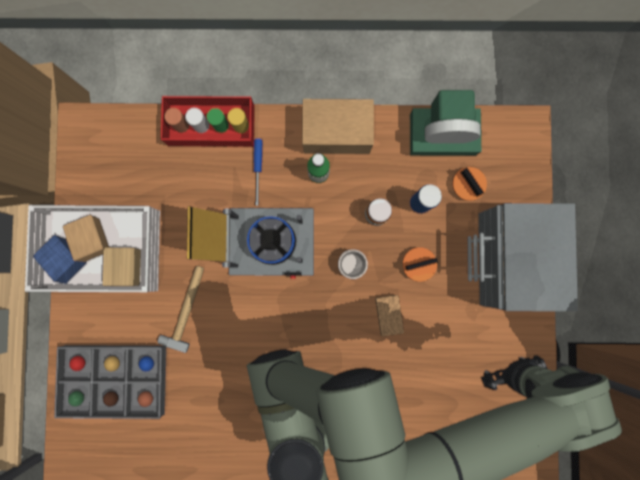

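View pics/side1.png

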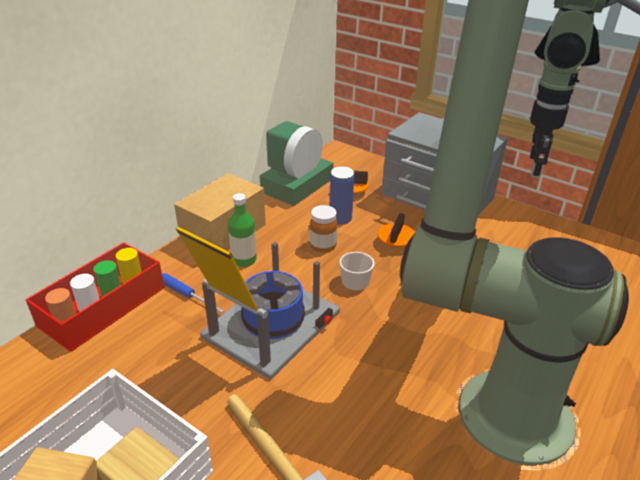

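Run:
```python
from h import *
c=env.camera_info('top')
for n,p,z in [('lidA',(473,183),.0345),('lidB',(420,264),.0345),('C',(375,215),.0345),('gripA',(472,184),.055),('gripB',(418,263),.055),('mouth',(268,238),.1),('mach',(273,242),0),('hinge',(226,239),.155),('edge',(188,230),.3)]:
  p=atz(c,p,z);print(n,p.round(3),np.hypot(*p[:2]).round(3))
c=env.camera_info('side')
for n,p,z in [('lid',(396,235),.0345),('lid2',(351,178),.0345),('gripA',(397,225),.055),('gripB',(350,175),.055),('mouth',(275,290),.1),('hinge',(233,300),.155),('mach',(274,322),0)]:
  p=atz(c,p,z);print(n,p.round(3),np.hypot(*p[:2]).round(3))
```

```text
lidA [ 0.704 -0.503  0.034] 0.865
lidB [ 0.464 -0.345  0.034] 0.579
C [ 0.607 -0.214  0.034] 0.644
gripA [ 0.697 -0.494  0.055] 0.855
gripB [ 0.467 -0.336  0.055] 0.575
mouth [0.533 0.092 0.1  ] 0.541
mach [0.529 0.087 0.   ] 0.536
hinge [0.526 0.2   0.155] 0.563
edge [0.537 0.267 0.3  ] 0.6
lid [ 0.458 -0.331  0.034] 0.565
lid2 [ 0.716 -0.506  0.034] 0.877
gripA [ 0.466 -0.345  0.055] 0.58
gripB [ 0.709 -0.489  0.055] 0.862
mouth [0.522 0.086 0.1  ] 0.529
hinge [0.527 0.205 0.155] 0.566
mach [0.53  0.085 0.   ] 0.537
```

Things that could be taken for the lid are A at top (472,184), about 0.86 m from the base, and B at top (420,264), about 0.58 m. The detector's third hit at (375,215) is the jar's cap. I choose B because it is nearer the base. The guard is yellow and leans back, with its edge at (188,230) and its hinge at (226,239), so it isn't in the way. Next I take a close look at B.

Run:
```python
from h import *
env.move_pose([.466,-.34,.22],[np.pi,0,-1.36])
c=env.camera_info('wrist'); print(c['xyz'],c['attitude'], env.observe()['joint_positions'],env.observe()['wrist_force'])
save('wrist','w1.png')
for q,z in [('lid_grip',.055),('lid_mid',.0345)]:
  for d in env.place_of(q,'wrist'): print(q,d['position'],d['confidence'],atz(c,d['position'],z).round(4))
```

```text
[ 0.48270098 -0.41725108  0.36198815] [-3.13518151e-01  8.21621014e-04 -2.93193406e+00] [-7.58509930e-01  3.83200452e-01 -1.38502408e-01  1.04909419e+00
 -1.19468438e-05 -2.53974760e+00] [-0.16777984 -0.18566437 -0.10217024]
lid_grip [315.2, 212.0] 0.96 [ 0.4671 -0.3446  0.055 ]
lid_mid [319.0, 208.0] 0.93 [ 0.4635 -0.3441  0.0345]
```

View pics/w1.png

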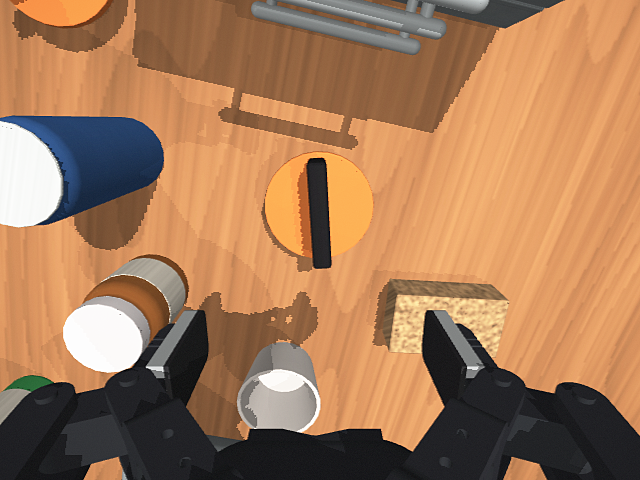

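The wrist picture shows lid B at (319,205), upright. Its black bar runs from (317,158) to (322,268), and the can, jar, cup and block are all well clear of the fingers. I'll segment the bar to get its yaw, then grasp.

Run:
```python
from h import *
im=cv2.imread('pics/w1.png'); c=env.camera_info('wrist')
m=np.zeros(im.shape[:2],np.uint8); s=im[145:280,255:385].max(2)<45; m[145:280,255:385]=s
(cx,cy),(w,h),a=r=cv2.minAreaRect(cv2.findNonZero(m)); print(r)
b=cv2.boxPoints(r); b=b[np.argsort(b[:,1])]
e1,e2=atz(c,b[:2].mean(0),.069),atz(c,b[2:].mean(0),.069)
d=e2-e1; print(e1,e2,np.linalg.norm(d)); 
psi=np.arctan2(-d[1],-d[0]); print('psi',psi)
# yaw from bar direction
p=np.array([.4671,-.3446]); mid=(e1+e2)[:2]/2; print(mid)
p=(p+mid)/2
env.move_pose([*p,.12],[np.pi,0,psi]); 
print(env.observe()['position'],env.observe()['joint_positions'])
c=env.camera_info('wrist'); im=env.read_camera('wrist'); cv2.imwrite('pics/w2.png',im[:,:,::-1])
for d in env.place_of('lid_grip','wrist'): print(d['position'],d['confidence'],atz(c,d['position'],.055).round(4))
```

```text
((319.2179870605469, 212.58184814453125), (109.73413848876953, 18.706613540649414), 86.34777069091797)
[ 0.47637669 -0.38987402  0.069     ] [ 0.4516186  -0.30230306  0.069     ] 0.09100350089888339
psi -1.2952668195242847
[ 0.46399765 -0.34608854]
[ 0.46544516 -0.34527141  0.12018289] [-7.65605192e-01  4.74866795e-01 -2.68699531e-01  8.28316148e-01
  4.34401142e-05 -2.61145810e+00]
[316.7, 259.5] 0.88 [ 0.4648 -0.3453  0.055 ]
```

Run:
```python
from h import *
psi=-1.295
p=np.array([.4650,-.3454])
env.servo_line([*p,.038],feed=.1)
env.clamp(); o=env.observe(); print(o['grip_width'],o['grasp_force'],o['time'])
env.servo_line([*p,.27],feed=.25); o=env.observe(); print(o['wrist_force'],o['grip_width'],o['position'])
env.move_pose([.41,.05,.27],[np.pi,0,psi])
c=env.camera_info('wrist'); print(c); save('wrist','w3.png')
for q,z in [('mouth',.1),('guard_hinge',.155),('lid_mid',None),('lid_grip',None),('machine',0)]:
  for d in env.place_of(q,'wrist'): print(q,d['position'],d['confidence'],atz(c,d['position'],z).round(4) if z is not None else '')
np.save('c3.npy',c,allow_pickle=True); o=env.observe(); print(o['position'],o['time'],o['joint_positions'])
```

```text
0.17790150498433235 61.05747699737549 6.4583
[-0.87861033  0.78249026 -3.64871724] 0.175598606477359 [ 0.46431385 -0.3446404   0.26831524]
{'fx': 373.0278863214434, 'fy': 373.0278863214434, 'cx': 314.7485055428907, 'cy': 240.45234545759882, 'xyz': array([ 0.43234135, -0.02647736,  0.41204909]), 'attitude': array([-3.12985171e-01,  1.16816014e-03, -2.86753544e+00])}
mouth [202.9, 201.1] 0.34 [0.5065 0.0628 0.1   ]
guard_hinge [124.6, 368.8] 0.84 [0.5296 0.2016 0.155 ]
lid_grip [312.3, 338.6] 0.61 
machine [203.8, 202.1] 0.94 [0.529  0.0922 0.    ]
[0.41022689 0.04949523 0.26988329] 9.3167 [-5.89814412e-02  4.32817410e-02 -4.44196124e-01  1.08357403e+00
 -2.99258647e-05 -1.90444480e+00]
```

View pics/w3.png

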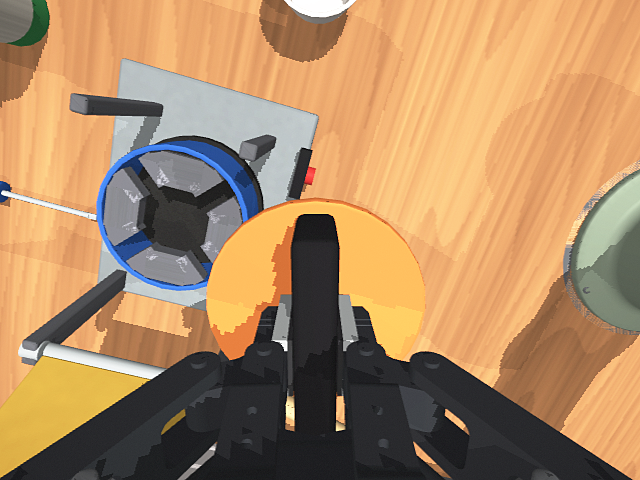

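The wrist picture shows the lid held upright at (315,270). The bowl's bore is at about (180,215), with dark slots toward (137,172), (222,178), (222,260) and (130,250). I'll rectify this onto the seat plane and fit the slots.

Run:
```python
from h import *
from scipy.optimize import minimize
c=np.load('c3.npy',allow_pickle=True).item()
im=cv2.imread('pics/w3.png'); g=cv2.cvtColor(im,cv2.COLOR_BGR2GRAY).astype(float); g=cv2.GaussianBlur(g,(0,0),1)
c0=np.array([.522,.088])
r=np.linspace(33,43,11)/1000; R_=np.linspace(2,28,14)/1000
def samp(xy): 
    q=np.array([proj(c,[x,y,.1]) for x,y in xy.reshape(-1,2)],np.float32)
    return cv2.remap(g.astype(np.float32),q[:,:1],q[:,1:],1).reshape(xy.shape[:-1])
# rectified view
N=560; xs=np.linspace(-.07,.07,N)
X,Y=np.meshgrid(c0[0]+xs,c0[1]-xs)
P=np.stack([X,Y],-1)
corners=np.array([P[0,0],P[0,-1],P[-1,-1],P[-1,0]]); q=np.float32([proj(c,[*k,.1]) for k in corners])
H=cv2.getPerspectiveTransform(q,np.float32([[0,0],[N,0],[N,N],[0,N]]))
rec=cv2.warpPerspective(im,H,(N,N)); cv2.imwrite('pics/rec.png',rec)
gr=cv2.GaussianBlur(cv2.cvtColor(rec,cv2.COLOR_BGR2GRAY),(0,0),4).astype(np.float32)
S=N/.14
xx,yy=np.meshgrid(np.linspace(-44,44,177),np.linspace(-44,44,177))
rad=np.hypot(xx,yy); 
slot=((abs(xx)<8)|(abs(yy)<8)); octa=np.max([abs(xx*np.cos(t)+yy*np.sin(t)) for t in np.arange(4)*np.pi/4],0)<30
inside=(slot|octa)&(rad<44); seat=(~inside)&(rad<44)
w=np.where(inside,-1/inside.sum(),np.where(seat,1/seat.sum(),0)).astype(np.float32)
def cost(v):
    t=v[2]; x=v[0]+xx*np.cos(t)-yy*np.sin(t); y=v[1]+xx*np.sin(t)+yy*np.cos(t)
    u=(x/1000+.07)*S; k=(.07-y/1000)*S
    return -float((w*np.clip(cv2.remap(gr,u.astype(np.float32),k.astype(np.float32),1),0,110)).sum())
best=min((minimize(cost,[a,b,t],method='Nelder-Mead',options=dict(initial_simplex=np.array([[a,b,t],[a+4,b,t],[a,b+4,t],[a,b,t+.2]]))) for a in(-8,0,8) for b in(-8,0,8) for t in (0,.4,.8,1.2)),key=lambda s:s.fun)
print(best.fun,best.x,c0+best.x[:2]/1000,np.degrees(best.x[2])%90)
```

```text
-55.36415100097656 [ 6.65616324 -0.4214808   0.79646838] [0.52865616 0.08757852] 45.634276442894794
```

View pics/rec.png

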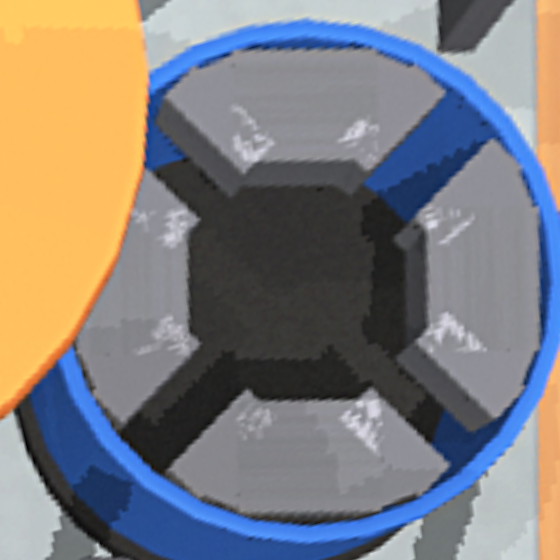

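The fit puts the mouth at (0.529, 0.088) and the slots at about 45.6° mod 90, so the lid's target yaw is about -44°. I'll lower it 12° short of that, feeling for contact on the way.

Run:
```python
from h import *
t=np.radians(-57); m=np.array([.529,.088])
env.move_pose([*m,.20],[np.pi,0,t]); env.servo_line([*m,.145],feed=.1); env.sleep(.2)
o=env.observe(); f0=o['wrist_force']; print(f0.round(2),o['position'].round(4),o['time'])
for z in np.arange(.142,.1215,-.0015):
    env.servo_line([*m,z],feed=.05); env.sleep(.05)
    o=env.observe(); f=o['wrist_force']-f0
    print(round(z,4),o['position'].round(4),f.round(1),o['moment'].round(2))
    if np.linalg.norm(f)>8: break
print(o['time'],o['grip_width'])
```

```text
[-0.89 -0.1  -3.24] [0.5296 0.088  0.1458] 10.8417
0.142 [0.5289 0.088  0.1419] [0.6 0.  0.7] [ 0.02  0.04 -0.03]
0.1405 [0.529  0.088  0.1404] [ 1.  -0.3  0. ] [-0.01 -0.03 -0.01]
0.139 [0.5289 0.088  0.1389] [0.5 0.4 0.9] [0.03 0.02 0.04]
0.1375 [0.5289 0.088  0.1375] [ 0.7  0.7 -0.1] [0.02 0.02 0.04]
0.136 [0.5289 0.088  0.1359] [ 0.5  0.1 -1.2] [-0.01 -0.01  0.01]
0.1345 [0.529  0.088  0.1344] [ 0.7 -0.4  0.1] [ 0.04 -0.02  0.03]
0.133 [0.5289 0.088  0.1329] [ 1.  -0.   0.5] [-0.04  0.04  0.01]
0.1315 [0.5289 0.088  0.1314] [0.2 0.  0.7] [0.01 0.03 0.01]
0.13 [0.5289 0.088  0.1299] [0.6 1.  0.4] [ 0.02  0.06 -0.03]
0.1285 [0.5289 0.088  0.1284] [ 1.2 -0.2  0.4] [-0.05  0.01 -0.05]
0.127 [0.5289 0.088  0.1269] [ 0.7 -0.4  1. ] [ 0.05 -0.08 -0.02]
0.1255 [0.5293 0.088  0.126 ] [-1.1 -0.4  7.1] [-0.01  0.23  0.02]
0.124 [0.5293 0.0879 0.1259] [-4.7 -0.7 18.5] [-0.05  1.03 -0.02]
14.7417 0.17917607239256506
```

Contact came at TCP z = 0.126, exactly the riding height, with the spigot in the bore. Now I turn it under light pressure.

Run:
```python
from h import *
m=np.array([.529,.088]); f0=np.array([-.3,0,-3])
env.servo_line([*m,.1248],feed=.05)
for a in np.arange(-56,-35,1.):
    env.move_pose([*m,.1248],[np.pi,0,np.radians(a)]); env.sleep(.05)
    o=env.observe(); f=o['wrist_force']-f0
    print(a,np.degrees(o['tcp_rot'][2]).round(1),o['position'].round(4),f.round(1),o['moment'].round(2))
    if a>-51 and o['position'][2]<.1253 and f[2]<3: break
print(o['time'],o['grip_width'])
```

```text
-56.0 -56.0 [0.5297 0.088  0.1259] [-1.7 -0.8 12.6] [0.01 0.48 0.05]
-55.0 -55.0 [0.5301 0.088  0.1259] [-2.4 -0.3 10.7] [ 0.    0.3  -0.01]
-54.0 -54.0 [0.5303 0.088  0.1259] [-0.5 -0.9  9.3] [ 0.03  0.17 -0.04]
-53.0 -53.0 [0.5305 0.088  0.1259] [-0.  -0.8  9.5] [ 0.06 -0.   -0.03]
-52.0 -52.0 [0.5308 0.0881 0.1259] [ 0.8 -0.8  9. ] [ 0.12 -0.05  0.01]
-51.0 -51.0 [0.5309 0.0882 0.1259] [2.  0.5 9. ] [ 0.2  -0.23 -0.07]
-50.0 -50.0 [0.5309 0.0883 0.1258] [1.7 0.7 8.2] [ 0.34 -0.29 -0.05]
-49.0 -49.0 [0.5309 0.0884 0.1258] [2.9 1.2 9.2] [ 0.44 -0.45 -0.11]
-48.0 -48.1 [0.5309 0.0884 0.1257] [3.3 1.2 7.9] [ 0.51 -0.6  -0.11]
-47.0 -47.1 [0.5308 0.0883 0.1256] [4.4 1.7 7.8] [ 0.65 -1.06 -0.17]
-46.0 -46.0 [0.5283 0.0872 0.124 ] [ 3.1 -1.4  0.7] [-0.43 -0.72  0.05]
18.2917 0.17872932431587038
```

It dropped at -46°. I'll follow it down to the seated height, about 0.116.

Run:
```python
from h import *
f0=np.array([-.3,0,-3]); m=np.array([.529,.088])
env.move_pose([*m,.1240],[np.pi,0,np.radians(-45.3)])
for z in np.arange(.1225,.1140,-.0015):
    env.servo_line([*m,z],feed=.05); env.sleep(.05)
    o=env.observe(); f=o['wrist_force']-f0
    print(round(z,4),o['position'].round(4),f.round(1),o['moment'].round(2),np.degrees(o['tcp_rot']).round(1))
    if f[2]>12: break
print(o['time'],o['grip_width'])
```

```text
0.1225 [0.5284 0.0879 0.1221] [ 0.8 -2.8 -1.6] [-0.47 -0.32  0.17] [179.9   0.  -45.3]
0.121 [0.5287 0.0881 0.1208] [ 0.4 -1.6 -0.4] [-0.26 -0.21  0.03] [180.    0.  -45.3]
0.1195 [0.5288 0.0882 0.1194] [ 0.5 -0.1 -0.4] [-0.1  -0.14  0.01] [-180.     0.   -45.3]
0.118 [0.5288 0.0881 0.1179] [ 0.7  0.1 -0.2] [-0.04 -0.03 -0.02] [180.    0.  -45.3]
0.1165 [0.5289 0.088  0.1164] [0.5 1.3 0.3] [-0.03 -0.02  0.02] [180.    0.  -45.3]
0.115 [0.5289 0.088  0.1161] [-3.2 -0.9  9.7] [0.04 0.55 0.04] [-180.    -0.   -45.3]
20.3417 0.17611049165014353
```

The lid is seated 10 mm down. I'll release it, retreat, and check the lid and the guard.

Run:
```python
from h import *
env.servo_line([.529,.088,.1163],feed=.05)
env.open_gripper(); env.servo_line([.529,.088,.17],feed=.1); env.servo_line([.529,.088,.34],feed=.3)
o=env.observe(); print(o['position'],o['wrist_force'],o['time'])
c=env.camera_info('wrist'); save('wrist','w4.png')
for q,z in [('lid_grip',.133),('lid_mid',.1125),('guard_hinge',.155)]:
  for d in env.place_of(q,'wrist'): print(q,d['position'],d['confidence'],atz(c,d['position'],z).round(4))
A=[];b=[]
for cam in ['top','side']:
  env.read_camera(cam); d=env.place_of('guard_edge',cam); ci=env.camera_info(cam)
  print(cam,d[:2])
  if d:
    s,v=ray(ci,d[0]['position']); v/=np.linalg.norm(v); P=np.eye(3)-np.outer(v,v); A.append(P); b.append(P@s)
e=np.linalg.solve(sum(A),sum(b)); print('edge',e,'theta',np.arctan2(e[2]-.155,.2-e[1]))
```

```text
[0.52853397 0.08796548 0.33874221] [-0.74527373 -0.22292857 -0.44813368] 22.675
lid_grip [312.7, 207.0] 0.93 [0.5301 0.0898 0.133 ]
lid_mid [313.3, 206.2] 0.74 [0.527  0.0922 0.1125]
guard_hinge [231.7, 295.0] 0.6 [0.5283 0.2027 0.155 ]
top [{'position': [189.4, 229.4], 'confidence': 0.62}]
side [{'position': [199.6, 239.0], 'confidence': 0.87}, {'position': [243.9, 260.3], 'confidence': 0.5}]
edge [0.53665106 0.25759513 0.32828445] theta 1.8916826438219077
```

View pics/w4.png

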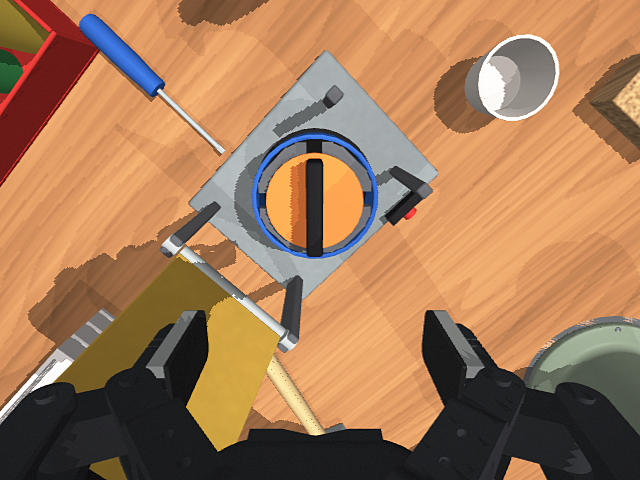

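The wrist picture shows the lid level and centred at (314,205), its grip in line with the slots at (314,147), (258,200) and (370,200). The guard leans back at about 1.89 rad. Now I fold it, pushing from behind with the closed fingers.

Run:
```python
from h import *
O=[np.pi,0,-np.pi/2]; X=.529
env.servo_line([X,.088,.43],feed=.3); env.clamp()
env.move_pose([X,.315,.43],O); env.servo_line([X,.315,.305],feed=.25); env.sleep(.1)
f0=env.observe()['wrist_force']; print(f0,env.observe()['time'])
r=.15
for th in [2.0,1.85,1.7,1.57]+list(np.arange(1.45,.04,-.14))+[.08,.03]:
    if th>1.571: p=[X,.2-.188*np.cos(th)+.014,.305]
    else: p=[X,.2-r*np.cos(th)+.003*np.sin(th)+.011,.155+r*np.sin(th)+.003*np.cos(th)]
    env.servo_line(p,feed=.1); o=env.observe(); f=o['wrist_force']-f0
    print(round(th,2),np.round(p[1:],3),o['position'].round(4),f.round(1))
    if np.linalg.norm(f)>25: print('STOP'); break
print(o['time'])
```

```text
[1.34246711 0.42416315 0.63115883] 26.125
2.0 [0.292 0.305] [0.5292 0.2914 0.3056] [-1.3 -0.7 -0.3]
1.85 [0.266 0.305] [0.529  0.2649 0.3051] [-2.   0.5 -0.6]
1.7 [0.238 0.305] [0.5289 0.2376 0.3049] [-1.6 -0.  -0.5]
1.57 [0.214 0.305] [0.5289 0.2133 0.3049] [-1.9 -0.3 -1. ]
1.45 [0.196 0.304] [0.5289 0.1953 0.3042] [-1.5 -0.6 -1.3]
1.31 [0.175 0.301] [0.5289 0.1746 0.3006] [-0.4 -0.6 -0.8]
1.17 [0.155 0.294] [0.5289 0.1547 0.2941] [-1.1 -0.7 -0.5]
1.03 [0.136 0.285] [0.5288 0.1358 0.2848] [-0.7 -0.4 -0.4]
0.89 [0.119 0.273] [0.5286 0.1182 0.2729] [-1.9 -0.4 -0.9]
0.75 [0.103 0.259] [0.5287 0.1029 0.259 ] [-1.  -0.3 -0.4]
0.61 [0.09  0.243] [0.5287 0.0896 0.2431] [-0.8  0.9 -1.7]
0.47 [0.079 0.226] [0.5287 0.0786 0.2255] [-1.3 -0.5 -0.2]
0.33 [0.07  0.206] [0.5287 0.0701 0.2064] [-1.9 -0.4 -0.4]
0.19 [0.064 0.186] [0.5288 0.0643 0.1863] [-1.9  0.4 -0.3]
0.05 [0.061 0.165] [0.5288 0.0614 0.1656] [-1.4 -0.9 -1.6]
0.08 [0.062 0.17 ] [0.5297 0.0618 0.171 ] [-1.4  0.  -0.5]
0.03 [0.061 0.162] [0.5286 0.0612 0.1621] [-0.9 -0.3 -1.6]
32.15
```

I expected about 2 N and saw almost none, so I'll look before pressing.

Run:
```python
from h import *
save('side','side2.png',(150,180,420,390),2.5)
print(env.place_of('guard_edge','side'))
```

```text
[{'position': [292.8, 251.0], 'confidence': 0.76}]
```

View pics/side2.png

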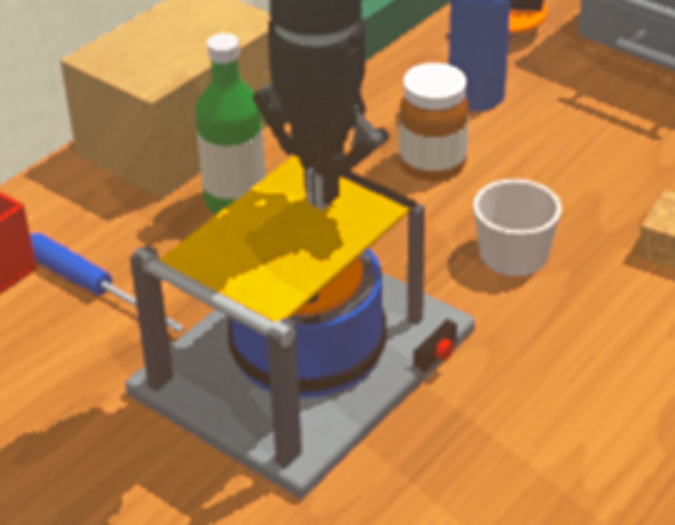

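The guard did come down with the fingers, and it is nearly level: its edge is at the rest post, crop (415,208). Now I press it onto its stop and retreat.

Run:
```python
from h import *
f0=env.observe()['wrist_force']
for z in np.arange(.161,.1500,-.001):
    env.servo_line([.529,.055,z],feed=.04); env.sleep(.05)
    o=env.observe(); f=o['wrist_force']-f0; print(round(z,4),o['position'][2].round(4),f.round(1))
    if f[2]>14: break
env.servo_line([.529,.055,.30],feed=.2)
save('side','side3.png',(150,180,420,390),2.5)
A=[];b=[]
for cam in ['top','side']:
  env.read_camera(cam); d=env.place_of('guard_edge',cam); ci=env.camera_info(cam)
  print(cam,d[:1],proj(ci,[.529,.012,.155]))
print(env.observe()['time'],env.observe()['wrist_force'])
```

```text
0.161 0.161 [ 1.  -0.3 -0.2]
0.16 0.16 [ 0.3 -0.3  0.8]
0.159 0.1589 [ 0.8 -0.6  1. ]
0.158 0.158 [ 0.7 -0.5  1.1]
0.157 0.158 [-0.5 -0.4  9.1]
0.156 0.1579 [-4.5  0.1 14.3]
top [{'position': [295.8, 235.9], 'confidence': 0.93}] [295.74039309 238.1917102 ]
side [{'position': [292.9, 249.9], 'confidence': 0.92}] [293.46415352 251.73243642]
35.225 [-0.22075682  0.34942619 -0.24107786]
```

View pics/side3.png

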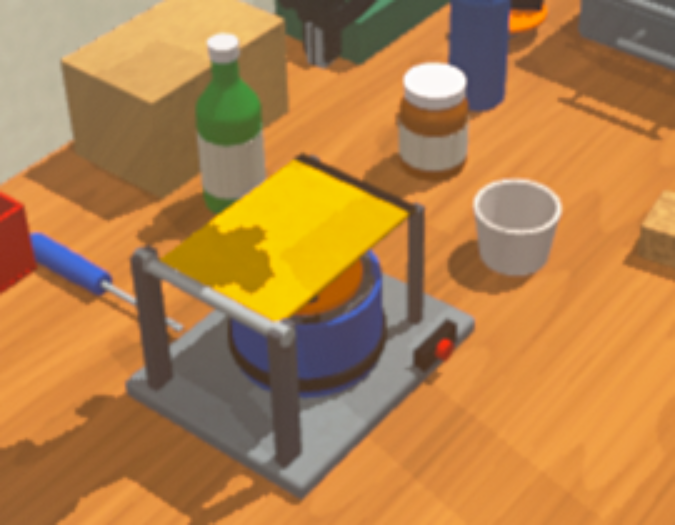

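The guard lies level on its stop: its top face was hard at z = 0.158, and its edge is within 3 pixels of the predicted position. The lid is seated underneath, and the robot is clear.

```bash
python3 -c "
from h import *
print(env.sign_off())"
```

```text
the job is handed in; nothing more can be done
None
```

The job is done and handed in at about 35 s of the 72 s allowed: the lid nearest the base is seated flush in its slots and released, the guard is folded level on its rests, and the robot is touching nothing.

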